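# Press a housing cover home with locking pliers, then flick the release

### The job

On the desk stand bench-mounted locking pliers with a small timer housing lying in their channel, not yet pushed in, its push-in cover still standing proud. Push the housing fully home against the stop in the throat, then press the pliers' handle down until it goes over centre and stays locked by itself with your hand off it, so that the jaw presses the cover fully home; then flick the release lever down so that the pliers spring open and the housing lies free, still against the stop with its cover home. Go by feel and gently, never bearing on the pliers or the housing with more than about 30 N (3 kg), and leave the mug, tape roll and carton where they stand.

Things in the scene. Friction and masses are not known exactly. Their poses are not given: they have to be found in the camera images.
- pliers: Locking pliers on a plywood board (376 x 100 x 14 mm) fixed to the desk. Origin: on the desk, mid-width, 175 mm from the board's mouth end. x runs along the pliers from the open jaw mouth (-x end) to the release lever (+x end), z up; everything lies about y = 0. Handle pivot at x = 28, z = 88 mm. The steel channel bed's top is at z = 30, from x = -168 to -40, between side rails 6 mm high, 42 mm apart.
- throat_stop (a point): Point on the bed at the foot of the upright stop plate (20 mm high) that ends the channel, on its face, where the housing's front end must come; x = -40, z = 30 mm on the pliers; axes as the pliers'.
- jaw_tip (a point): Lowest point of the moving jaw's sprung rubber pad over the bed, at about x = -75 mm on the pliers, 73 to 84 mm above the desk when open; the jaw's top stays below 120 mm.
- keeper_top (a point): Top middle of the fixed steel hoop (54 mm wide across the pliers, 8 mm thick, about 130 mm above the desk, x = 64 mm) that spans the handle and stops it from rising further.
- handle: Moving handle: steel bar 20 mm wide, 12 thick, black rubber sleeve, a thin bar below moving with it; origin on the pivot, x along the bar to its free end at 108 mm. Sprung open, sloping up 0.50 to 0.61 rad. Its screw is set differently each time: the angle at which it goes over centre varies by 0.22 rad and cannot be told beforehand; locked, it is level to within 7 degrees. It does not lock without the housing under the jaw.
- handle_pad (a point): Where to press: on top of the handle's sleeve, 90 mm from the pivot; 136 to 146 mm above the desk when open, 84 to 106 when locked. Pressing takes 1 to 2 N, then about 6 as the cover goes in, then a hump of 7 to 14 N; past it (over centre) the resistance falls away to nothing, and 3 to 4 mm lower a hard stop follows.
- release (a joint): Angle of the release lever, rad: 0 at rest, growing as its tail is pushed down, at most 0.60; a light spring returns it. It is a rocker hinged at x = 152 mm on the pliers. Pushing its tail down 6 to 10 mm (0.15 to 0.25 rad, 3 to 8 N) lifts the locked handle back over centre, which then springs open.
- release_pad (a point): Where to press the release lever: top of its dark steel tail (18 mm wide, 6 thick, reaching 48 mm out from its hinge), 38 mm out from the hinge, at x = 190 mm on the pliers, 59 mm above the desk. The handle's free end (x about 136 mm when locked) flies up and away towards the jaws when freed.
- housing: Loose timer housing: white plastic box 70 (x) x 40 (y) x 22 mm high, about 85 to 170 g, lying lengthwise in the channel, 30 to 50 mm short of the stop. Origin: centre of its underside; x points to the stop. It slides easily (1 to 2 N).
- housing_nose (a point): Lower edge, mid-width, of the housing's end face that must meet the stop; axes as the housing's.
- housing_tail (a point): Centre of the housing's other end face, 11 mm above its underside: where to push.
- cover (a joint): How far the grey push-in cover (plate 54 x 34 x 4 mm on the housing's top; its top is 31 mm above the housing's underside when proud) is pressed in, m: 0 to 0.001 at the start, 0.005 fully home. It takes about 8 N and stays where it is left.
- mug: White mug, 80 mm across, 92 mm high, beyond the pliers; a bystander.
- tape_roll: Clear tape roll, 100 mm across, 48 mm high, lying flat beyond the pliers; a bystander.
- card_box: Cardboard carton 90 x 70 x 55 mm beyond the pliers; a bystander.
Things that resemble listed ones, but are neither listed nor needed, are in the scene too. Of the things that look like the housing, the middle-sized one is meant.

How it is judged:
On the way, in this order (a step that is already met when the one before it is completed fails the run):
1. the housing is home against the throat stop (within 3 mm), its cover not yet pressed in (x of housing_nose in the frame of throat_stop above -0.003 m and value of joint cover below 0.003 m), for 0.2 s.
2. the pliers stay locked on the housing by themselves, the fingers off the handle, the cover pressed home (x of housing_nose in the frame of throat_stop above -0.003 m and value of joint cover above 0.0042 m and z of handle_pad in the frame of pliers below 0.115 m and contact force between the fingers and handle below 0.3 N), for 0.3 s.
3. the release lever is pushed down (value of joint release above 0.1 rad).
At the end, for the whole second after the job is handed in: The pliers are sprung open (handle pad more than 127 mm above the desk) and the release lever is back at rest (under 0.05 rad); the housing lies flat in the channel within 3 mm of the throat stop, at rest, its cover at least 4.2 mm in of its 5 (x of housing_nose in the frame of throat_stop above -0.003 m and value of joint cover above 0.0042 m and z of handle_pad in the frame of pliers above 0.127 m and value of joint release below 0.05 rad and z of housing in the frame of pliers below 0.033 m and angle between housing's own z axis and vertical below 0.06 rad and linear speed of housing below 0.02 m/s and linear speed of handle below 0.05 m/s); the robot touches nothing.
It fails at once if more than 30 N by the fingers on the pliers (handle, lever or body) (contact force between the fingers and pliers above 30 N).
It fails at once if more than 30 N by the fingers on the housing (contact force between the fingers and housing above 30 N).
It fails at once if the mug moved or tipped (distance of mug from where it was at the start of the episode above 0.02 m or angle between mug's own z axis and vertical above 0.3 rad).
It fails at once if the tape roll moved or tipped (distance of tape_roll from where it was at the start of the episode above 0.02 m or angle between tape_roll's own z axis and vertical above 0.3 rad).
It fails at once if the carton moved or tipped (distance of card_box from where it was at the start of the episode above 0.02 m or angle between card_box's own z axis and vertical above 0.3 rad).
It also fails if it takes over 69 s, if anything falls off the work surface, if the arm or the gripper's body presses on something with over 40 N, if the wrist force passes 120 N, or if a joint passes its speed limit or range.

### The arm

A 6-joint arm with a two-finger parallel gripper is mounted at the origin on the work surface. World frame = base frame: x ahead of the robot, y to its left, z up, the work surface at z = 0. Lengths are in m, angles in rad, forces in N, time in s.
With the tool pointing down it reaches from about 0.275 to 1 m from the base axis. Payload 8.4 kg.
Tool frame: the origin (TCP) lies on the centre line of the jaws, within the pads' length; the fingertips stand 17 mm ahead of it and the grasp point (between the pads) lies 2 mm behind it (bot.tcp_to_tips is the y of the fingertips in the tool frame, in m); y points along the fingers, z is the direction in which the jaws open and shut, and the axes are right-handed (so a half turn about y gives the same grasp; the last joint's range is limited). The gripper opens to 85 mm and grips with 20 to 120 N. Pads are 22 mm wide; open, the fingers measure 114 mm over their backs; the gripper's body (76 mm by 85 mm) begins 54 mm behind the grasp point. The pads swing forward as they close: fully open they stand 13 mm farther back than shut.
Start: joints at [-1.313, 0.353, 1.633, -0, 1.155, -0.002], TCP at [0.161, -0.604, 0.248] pointing down, gripper open.
Joint ranges: [-2.63, 2.63], [-0.92, 2.1], [0.06, 2.66], [-1.3, 4.44], [0, 2.69], [-3.02, 3.02]. Speed limits (rad/s): [2.22, 2.22, 2.79, 3.14, 3.14, 3.14].

### API

Orientations are given as a unit quaternion [x, y, z, w].
In Python, from workcell import bot, hand, kinematics, get_obs, vision, hand_in gives the robot as it stands. The module is installed in compiled form; this text tells all that it offers. Calls block until the motion is done:
- bot.reach(position, orientation): joint-space move of the TCP to a pose.
- bot.servo_line(position, ori=None, velocity=0.15): straight line of the TCP; ori=None keeps the orientation; velocity is the mean speed in m/s.
- bot.goto_joints(angles): joint-space move.
- hand.move_gripper(opening, strength=None): finger opening in m; strength is the grip in N (None keeps the last); returns when the fingers have stopped.
- bot.dwell(seconds).
- kinematics.solve_ik(position, orientation): joint angles nearest the present ones, or None.
- get_obs(): the state.
- vision.read_camera(name): name is "scene" or "top"; returns a dict with "frame" (384x512x3 uint8, red, green, blue), "intrinsics" (3x3 intrinsics, pixels), "dist" ([k1, k2, p1, p2, k3] as OpenCV has them; the pictures are not rectified), "view" (4x4, takes a point from world to camera coordinates). Camera axes: x right, y down, z forward; pixel columns grow to the right and rows downward; lengths in m; the calibration is good to about 2 mm. A picture is of the moment at which its call begins. There is no depth.
A pose or a line that the arm cannot do raises bot.IKError and nothing moves.
- hand_in(): hands the job in, once; it reports no verdict.
The state is a dict: "time_s": time; "joint_pos": joint angles; "joint_vel": joint speeds; "joint_efforts": joint torques, N m; "position": TCP position; "orientation": TCP orientation; "wrist_force": force on the tool from outside, world axes, zero at the start; "ft_torque": the same for the moment, N m; "gripper_width": finger opening in m.
Only numpy, scipy, OpenCV 4.12 (cv2) and the standard library are available. Lean on these libraries where they do the work, as an engineer would, in place of code of your own. Each camera call takes 0.05 s, during which the arm holds its last target. There are 200 camera calls.

## Working session

There is one attempt and no reset: what is moved stays moved. The work goes in short steps, each a Python script; the robot and the scene stay as the last script left them, time stands still between calls to the robot, and variables do not carry over. Pictures are saved under pics/ and viewed, about 8 in all and at most 12, crops included, and the job is handed in when it is done.

```bash
mkdir -p pics; python3 - <<'E'
from workcell import bot, hand, kinematics, get_obs, vision
import cv2, numpy as np, pickle
d={}
for n in("scene","top"):
    r=vision.read_camera(n); d[n]=r
    cv2.imwrite(f"pics/{n}0.png",cv2.resize(r["frame"][:,:,::-1],None,fx=1.5,fy=1.5))
    print(n,r["intrinsics"],r["dist"],np.round(r["view"],3))
pickle.dump(d,open("d0.pkl","wb"))
o=get_obs();print(o)
E
```

```text
scene [[454.28061923   0.         256.17742804]
 [  0.         454.28061923 197.79876898]
 [  0.           0.           1.        ]] [-0.04872629  0.          0.          0.          0.        ] [[ 0.428  0.903 -0.02  -0.261]
 [ 0.659 -0.328 -0.677 -0.303]
 [-0.618  0.277 -0.736  1.438]
 [ 0.     0.     0.     1.   ]]
top [[366.65322067   0.         254.01862149]
 [  0.         366.65322067 188.97773796]
 [  0.           0.           1.        ]] [-0.02168365  0.          0.          0.          0.        ] [[ 0.004 -1.    -0.004  0.003]
 [-0.991 -0.004 -0.131  0.582]
 [ 0.131  0.005 -0.991  0.826]
 [ 0.     0.     0.     1.   ]]
{'time_s': 0.1, 'joint_pos': array([-1.31342437e+00,  3.53609331e-01,  1.63409007e+00,  6.34561184e-06,
        1.15519757e+00, -2.39720880e-03]), 'joint_vel': array([ 0.00067968, -0.00131655, -0.00062786, -0.0013981 ,  0.00025037,
       -0.00157396]), 'joint_efforts': array([-6.93878610e-04, -6.06359553e+01, -3.42821074e+01, -1.05707559e-04,
        3.84985702e-03,  3.13541960e-06]), 'position': array([ 0.1604314 , -0.60361941,  0.24760476]), 'orientation': array([-0.09163994,  0.70160835, -0.70069302,  0.09152674]), 'wrist_force': array([ 0.16071863, -1.26880658, -0.50304488]), 'ft_torque': array([ 0.0192    ,  0.01241608, -0.00596568]), 'gripper_width': 0.08539939746125773}
```

View pics/scene0.png

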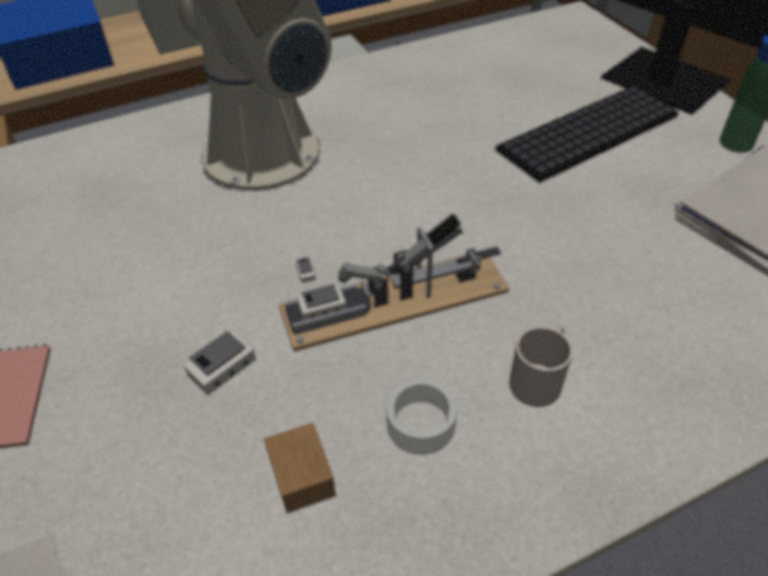

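View pics/top0.png

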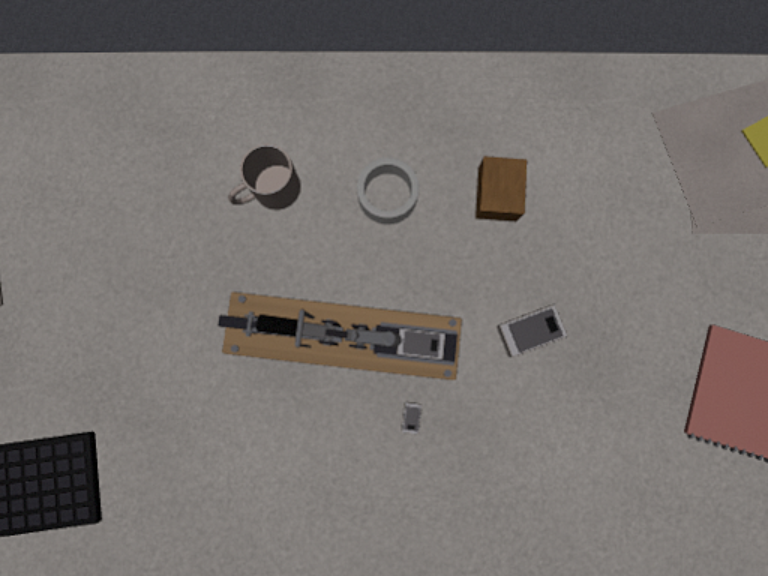

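In the top picture (1.5x), three things look like the housing: the large loose one at (532,331), the tiny one at (411,416), and the middle-sized one in the channel at (420,344). I choose the last. The board spans (223,292) to (462,380), with its mouth to the right and the lever to the left.

```bash
cat > h.py <<'E'
import cv2, numpy as np
def ray(r,uv,z):
    p=cv2.undistortPoints(np.array(uv,float).reshape(-1,1,2),r["intrinsics"],np.array(r["dist"]))[:,0]
    R=r["view"][:3,:3];t=r["view"][:3,3];c=-R.T@t
    d=np.c_[p,np.ones(len(p))]@R
    return c+d*((z-c[2])/d[:,2])[:,None]
def proj(r,P):
    P=np.array(P,float).reshape(-1,3)
    return cv2.projectPoints(P,cv2.Rodrigues(r["view"][:3,:3])[0],r["view"][:3,3],r["intrinsics"],np.array(r["dist"]))[0][:,0]
def board(r):
    h=cv2.cvtColor(r["frame"],cv2.COLOR_RGB2HSV)
    m=((h[...,0]>8)&(h[...,0]<25)&(h[...,1]>75)).astype(np.uint8)
    m[:170]*=1
    m=cv2.morphologyEx(m,cv2.MORPH_CLOSE,np.ones((25,25)))
    n,l,s,c=cv2.connectedComponentsWithStats(m)
    return m,l,s
E
python3 - <<'E'
import pickle; from h import *
d=pickle.load(open("d0.pkl","rb")); r=d["top"]
m,l,s=board(r); 
i=1+np.argmax(s[1:,4]); print(s)
c=cv2.findContours((l==i).astype(np.uint8),0,2)[0][0]
rect=cv2.minAreaRect(c); b=cv2.boxPoints(rect); print(b)
W=ray(r,b,0.014)[:,:2]; print(W, [np.linalg.norm(W[k]-W[k-1]) for k in range(4)])
ctr=W.mean(0); k=max(range(4),key=lambda k:np.linalg.norm(W[k]-W[k-1])); ax=W[k]-W[k-1]; ax/=np.linalg.norm(ax); ax*=np.sign(ax[1])
O=ctr-ax*(0.188-0.175)*1  # mouth end at -0.175, lever end at +0.201
print("ctr",ctr,"ax",ax,"yaw",np.arctan2(ax[1],ax[0]),"O",O)
np.savez("pl.npz",O=O,ax=ax)
pl=lambda p:[*(O+ax*p[0]+np.array([-ax[1],ax[0]])*p[1]),p[2]]
pts=[(-.04,0,.03),(-.168,0,.03),(.064,0,.13),(.19,0,.059),(.152,0,.06),(-.168,.021,.036),(-.168,-.021,.036),(.028,0,.088)]
out=[]
for n,x0,y0,sc,w,h in(("top",130,170,3.5,200,100),("scene",180,130,3.5,170,110)):
    q=d[n];im=cv2.resize(q["frame"][y0:y0+h,x0:x0+w,::-1],None,fx=sc,fy=sc,interpolation=2)
    for u in proj(q,[pl(p) for p in pts]): cv2.circle(im,tuple(int(v) for v in (u-[x0,y0]+.5)*sc),3,(0,255,0),1)
    out.append(cv2.resize(im,(int(700*w/200) if 0 else im.shape[1],im.shape[0])))
H=np.zeros((out[0].shape[0]+out[1].shape[0],700,3),np.uint8);H[:350,:700]=out[0];H[350:,:out[1].shape[1]]=out[1]
H=cv2.resize(H,None,fx=.8,fy=.8);cv2.imwrite("pics/crop1.png",H)
E
```

```text
[[     0      0    512    384 188769]
 [   494     87      2      2      2]
 [   498     93      1      1      1]
 [   500     96     12     16     78]
 [   317    104     34     43   1290]
 [   148    195    160     58   6368]
 [    43    291     18     10     63]
 [    62    311      1      1      1]
 [    36    319      1     21     21]
 [     0    322      2      1      2]
 [    64    337      2      2      2]
 [    49    341      1      1      1]
 [     0    355     10      1     10]]
[[147.75737 235.14647]
 [152.37346 194.31178]
 [307.63293 211.86284]
 [303.01685 252.69753]]
[[ 0.47252537  0.25964038]
 [ 0.57093215  0.25244941]
 [ 0.52981965 -0.12332565]
 [ 0.43287057 -0.11099051]] [np.float64(0.3727462450314313), np.float64(0.09866917145825826), np.float64(0.37801736665477564), np.float64(0.09773065307974502)]
ctr [0.50153693 0.06944341] ax [0.10875824 0.99406823] yaw 1.4618225370593487 O [0.50012308 0.05652052]
```

View pics/crop1.png

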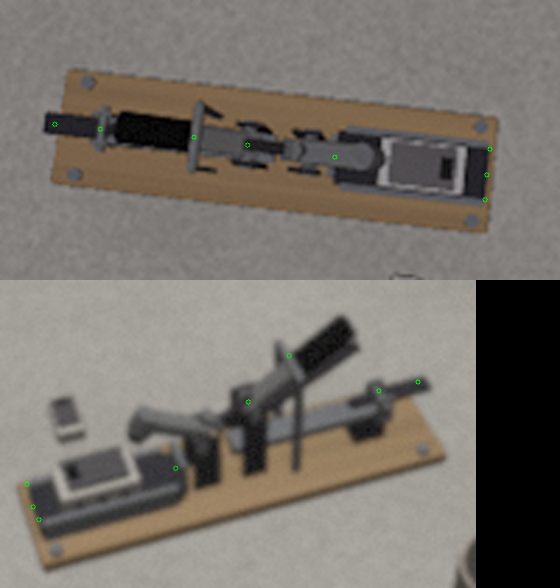

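The overlay agrees with the pliers in both views, and the housing in the channel is the middle-sized one. Next I'll close the gripper and push the housing in with the tool tilted 20°.

```bash
cat >> h.py <<'E'
from scipy.spatial.transform import Rotation
z=np.load("pl.npz"); O,ax=z["O"],z["ax"]; X=np.r_[ax,0]; Y=np.array([-ax[1],ax[0],0]); Z=np.array([0,0,1.])
def W(x,y,zz): return np.r_[O,0]+X*x+Y*y+Z*zz
def ori(t,s=1):
    ty=np.sin(t)*X-np.cos(t)*Z; tz=s*Y; tx=np.cross(ty,tz)
    return Rotation.from_matrix(np.c_[tx,ty,tz]).as_quat(), ty
def tcp(x,y,zz,t,tips): return W(x,y,zz)-ori(t)[1]*tips
E
python3 - <<'E'
from h import *
from workcell import bot, hand, kinematics, get_obs
print("tips",bot.tcp_to_tips)
hand.move_gripper(0.0,30); o=get_obs(); print("tips",bot.tcp_to_tips,o["gripper_width"],o["time_s"])
T=bot.tcp_to_tips; t=np.radians(20)
js=[(s,kinematics.solve_ik(tcp(-.195,0,.12,t,T),ori(t,s)[0])) for s in(1,-1)]; print(js)
s=min((abs(np.array(j)-o["joint_pos"]).max(),s) for s,j in js if j is not None)[1]
q=ori(t,s)[0]; np.save("s.npy",s)
bot.reach(tcp(-.195,0,.16,t,T),q); print(get_obs()["time_s"])
bot.servo_line(tcp(-.195,0,.041,t,T)); bot.dwell(.2)
o=get_obs(); F0=o["wrist_force"]; print(o["time_s"],F0,s, o["position"]-tcp(-.195,0,.041,t,T))
x=-.195; log=[]
while x<-.112:
    x+=.002 if x<-.13 else .001
    bot.servo_line(tcp(x,0,.041,t,T),velocity=.03)
    f=get_obs()["wrist_force"]-F0; log.append((round(x,3),round(f@X,1),round(f[2],1)))
    if abs(f@X)>6: break
print(log,get_obs()["time_s"])
E
```

```text
tips 0.017
tips 0.017 6.54708368522474e-05 0.8667
[(1, array([-0.50145249,  0.37748158,  1.94434984,  0.38665238,  0.99366978,
        2.50805135])), (-1, array([-0.50145249,  0.37748158,  1.94434984,  0.38665238,  0.99366978,
       -0.63354131]))]
2.9
4.0417 [-0.1621473  -0.1598722  -0.47134714] -1 [ 0.0005299  -0.00025902  0.00080903]
[(-0.193, np.float64(1.0), np.float64(-0.1)), (-0.191, np.float64(0.7), np.float64(1.0)), (-0.189, np.float64(-0.1), np.float64(1.1)), (-0.187, np.float64(0.8), np.float64(0.5)), (-0.185, np.float64(-0.0), np.float64(0.4)), (-0.183, np.float64(-0.6), np.float64(1.0)), (-0.181, np.float64(0.4), np.float64(0.8)), (-0.179, np.float64(0.5), np.float64(0.8)), (-0.177, np.float64(0.0), np.float64(1.5)), (-0.175, np.float64(-0.1), np.float64(0.7)), (-0.173, np.float64(0.0), np.float64(0.8)), (-0.171, np.float64(-1.0), np.float64(0.7)), (-0.169, np.float64(1.0), np.float64(0.5)), (-0.167, np.float64(0.9), np.float64(1.0)), (-0.165, np.float64(-0.4), np.float64(0.6)), (-0.163, np.float64(-0.3), np.float64(0.5)), (-0.161, np.float64(-0.6), np.float64(0.2)), (-
[... 561 characters left out ...]
p.float64(0.1)), (-0.133, np.float64(0.0), np.float64(-0.3)), (-0.131, np.float64(-0.9), np.float64(1.2)), (-0.129, np.float64(0.5), np.float64(1.3)), (-0.128, np.float64(-0.5), np.float64(-0.6)), (-0.127, np.float64(-1.5), np.float64(0.7)), (-0.126, np.float64(-0.5), np.float64(0.5)), (-0.125, np.float64(-0.3), np.float64(0.3)), (-0.124, np.float64(0.1), np.float64(0.5)), (-0.123, np.float64(-0.2), np.float64(-0.0)), (-0.122, np.float64(-0.4), np.float64(0.2)), (-0.121, np.float64(-0.4), np.float64(0.5)), (-0.12, np.float64(-0.5), np.float64(0.7)), (-0.119, np.float64(-1.0), np.float64(-0.0)), (-0.118, np.float64(-5.2), np.float64(0.8)), (-0.117, np.float64(-11.0), np.float64(2.0))] 15.2917
```

Contact with the stop is clear, at −118 to −117 mm with the force rising to 11 N. I'll back off, look from above the handle, then press.

```bash
python3 - <<'E'
from h import *
from workcell import bot, hand, kinematics, get_obs, vision
T=bot.tcp_to_tips; t=np.radians(20); s=int(np.load("s.npy"))
bot.servo_line(tcp(-.135,0,.041,t,T),velocity=.1)
bot.servo_line(tcp(-.16,0,.22,t,T),velocity=.2)
im=[]
for n,x0,y0,w,h in(("top",130,170,200,100),("scene",180,130,170,110)):
    r=vision.read_camera(n); 
    a=cv2.resize(r["frame"][y0:y0+h,x0:x0+w,::-1],None,fx=3,fy=3,interpolation=2); im.append(cv2.copyMakeBorder(a,0,0,0,600-a.shape[1],0))
cv2.imwrite("pics/push.png",cv2.resize(np.vstack(im),None,fx=.9,fy=.9))
q=ori(0,s)[0]
bot.reach(tcp(.107,0,.20,0,T),q); bot.servo_line(tcp(.107,0,.16,0,T)); bot.dwell(.2)
print(get_obs()["time_s"])
E
```

```text
18.4583
```

View pics/push.png

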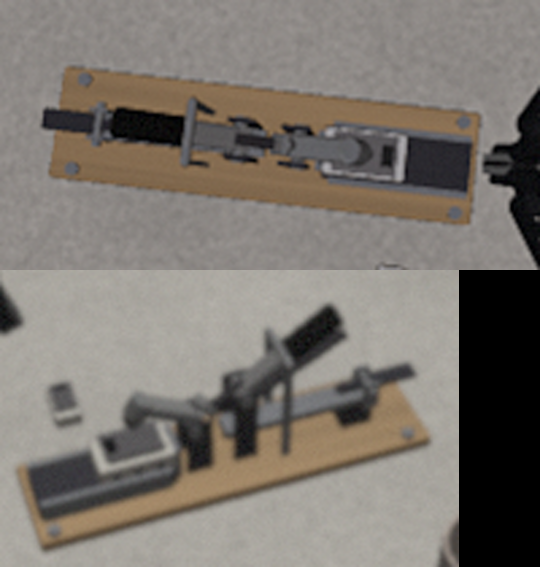

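The housing is at the stop: its front is at (325,155) at the channel's end and its tail at (405,155) in the top crop. The cover is still proud. Now I'll press the handle.

```bash
python3 - <<'E'
from h import *
from workcell import bot, hand, kinematics, get_obs, vision
T=bot.tcp_to_tips
F0=np.mean([(bot.dwell(.03),get_obs()["wrist_force"])[1] for _ in range(5)],0)
zz=.158; pk=0; low=0; log=[]; near=0
while zz>.080:
    zz-= .0008 if near else .002
    bot.servo_line(tcp(.107,0,zz,0,T),velocity=.03)
    f=np.mean([(bot.dwell(.015),get_obs()["wrist_force"][2])[1] for _ in range(2)])-F0[2]
    log.append((round(zz*1e3,1),round(f,1))); pk=max(pk,f)
    if f>4 or zz<.122: near=1
    if f>24: print("HARD"); break
    if pk>6.5 and f<max(1.5,.15*pk): low+=1
    else: low=0
    if low>=2 or (low and f<-1): print("over"); break
print(*log,get_obs()["time_s"])
E
```

```text
over
(156.0, np.float64(-0.2)) (154.0, np.float64(1.7)) (152.0, np.float64(0.2)) (150.0, np.float64(0.1)) (148.0, np.float64(-0.2)) (146.0, np.float64(0.1)) (144.0, np.float64(0.2)) (142.0, np.float64(0.7)) (140.0, np.float64(0.7)) (138.0, np.float64(1.2)) (136.0, np.float64(0.5)) (134.0, np.float64(1.4)) (132.0, np.float64(1.4)) (130.0, np.float64(2.4)) (128.0, np.float64(5.4)) (127.2, np.float64(6.8)) (126.4, np.float64(7.7)) (125.6, np.float64(7.7)) (124.8, np.float64(7.7)) (124.0, np.float64(7.3)) (123.2, np.float64(7.4)) (122.4, np.float64(6.6)) (121.6, np.float64(7.1)) (120.8, np.float64(7.4)) (120.0, np.float64(7.2)) (119.2, np.float64(7.2)) (118.4, np.float64(6.7)) (117.6, np.float64(7.4)) (116.8, np.float64(8.0)) (116.0, np.float64(7.9)) (115.2, np.float64(9.0)) (114.4, np.float64(9.3)) (113.6, np.float64(8.5)) (112.8, np.float64(9.1)) (112.0, np.float64(9.4)) (111.2, np.float64(9.1)) (110.4, np.float64(8.3)) (109.6, np.float64(8.7)) (108.8, np.float64(7.8)) (108.0, np.float64(8.3)) (107.2, np.float64(7.5)) (106.4, np.float64(6.8)) (105.6, np.float64(6.5)) (104.8, np.float64(5.1)) (104.0, np.float64(4.6)) (103.2, np.float64(3.5)) (102.4, np.float64(2.7)) (101.6, np.float64(1.6)) (100.8, np.float64(0.7)) (100.0, np.float64(-0.5)) 32.825
```

```bash
python3 - <<'E'
from h import *
from workcell import bot, get_obs, vision
T=bot.tcp_to_tips; s=int(np.load("s.npy"))
for zz in(.0992,.0984):
    bot.servo_line(tcp(.107,0,zz,0,T),velocity=.03); print(get_obs()["wrist_force"])
    if get_obs()["wrist_force"][2]>8: break
bot.servo_line(tcp(.107,0,.108,0,T),velocity=.05);print(get_obs()["wrist_force"])
bot.servo_line(tcp(.107,0,.20,0,T),velocity=.2); bot.servo_line(tcp(.193,0,.16,0,T),velocity=.2)
im=[]
for n,x0,y0,w,h in(("top",130,170,200,100),("scene",180,130,170,110)):
    r=vision.read_camera(n); 
    a=cv2.resize(r["frame"][y0:y0+h,x0:x0+w,::-1],None,fx=3,fy=3,interpolation=2); im.append(cv2.copyMakeBorder(a,0,0,0,600-a.shape[1],0))
cv2.imwrite("pics/lock.png",cv2.resize(np.vstack(im),None,fx=.9,fy=.9)); print(get_obs()["time_s"])
E
```

```text
[-0.64517678 -0.37359483  0.352116  ]
[0.1064684  0.12466685 1.5832568 ]
[ 0.34634198  0.62432165 -0.63061042]
35.0
```

View pics/lock.png

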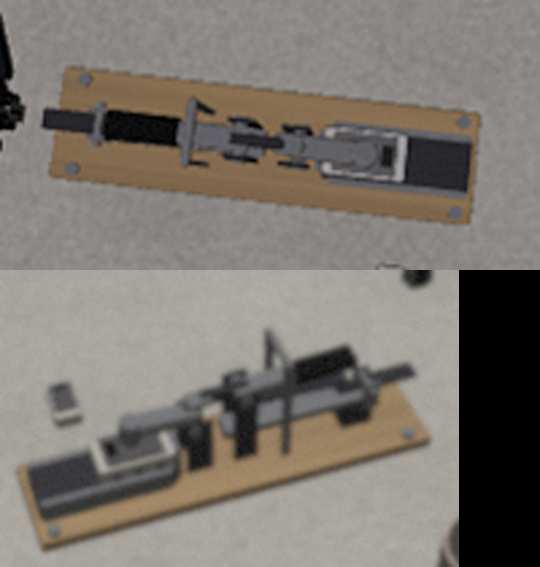

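The pliers are locked by themselves: the handle is nearly level at (325,360) and the jaw is down on the housing. Next is the release lever.

```bash
python3 - <<'E'
from h import *
from workcell import bot, get_obs, vision
T=bot.tcp_to_tips
bot.servo_line(tcp(.191,0,.075,0,T),velocity=.12); bot.dwell(.2)
F0=np.mean([(bot.dwell(.03),get_obs()["wrist_force"])[1] for _ in range(4)],0)
zz=.066; log=[]
while zz>.046:
    zz-=.001
    bot.servo_line(tcp(.191,0,zz,0,T),velocity=.03)
    f=get_obs()["wrist_force"][2]-F0[2]; log.append((round(zz*1e3),round(f,1)))
    if f>18: print("HARD"); break
print(*log)
bot.servo_line(tcp(.191,0,.08,0,T),velocity=.1); bot.servo_line(tcp(.193,0,.20,0,T),velocity=.2)
bot.dwell(.3); im=[]
for n,x0,y0,w,h in(("top",130,170,200,100),("scene",180,130,170,110)):
    r=vision.read_camera(n); 
    a=cv2.resize(r["frame"][y0:y0+h,x0:x0+w,::-1],None,fx=3,fy=3,interpolation=2); im.append(cv2.copyMakeBorder(a,0,0,0,600-a.shape[1],0))
cv2.imwrite("pics/rel.png",cv2.resize(np.vstack(im),None,fx=.9,fy=.9)); print(get_obs()["time_s"])
E
```

```text
(65, np.float64(0.8)) (64, np.float64(-0.7)) (63, np.float64(-0.5)) (62, np.float64(0.8)) (61, np.float64(0.4)) (60, np.float64(0.3)) (59, np.float64(1.5)) (58, np.float64(2.0)) (57, np.float64(1.8)) (56, np.float64(2.3)) (55, np.float64(3.9)) (54, np.float64(3.5)) (53, np.float64(2.5)) (52, np.float64(3.5)) (51, np.float64(3.5)) (50, np.float64(3.5)) (49, np.float64(3.2)) (48, np.float64(4.3)) (47, np.float64(4.1)) (46, np.float64(4.5))
43.0667
```

View pics/rel.png

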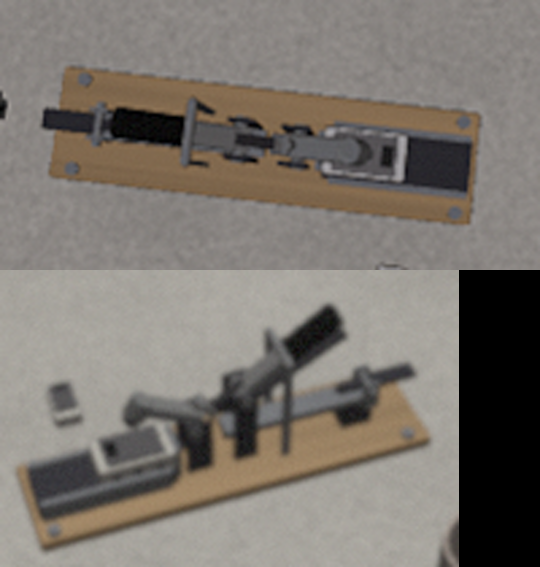

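The handle has sprung open, with its end at (330,325). The lever is back at rest, the housing is still at the stop (tail at (405,155), unchanged), and the cover is lower than before. Handing in.

```bash
python3 -c "
from workcell import hand_in,get_obs
hand_in();print(get_obs()['time_s'],get_obs()['wrist_force'])"
```

```text
the job is handed in; nothing more can be done
the job is handed in; nothing more can be done
```

The job is done and handed in at about 43 s of the 69 s allowed; `hand_in` gives no verdict.

- **Housing:** I pushed it home with the gripper closed. The force rose to 11 N at the stop.
- **Locking:** I pressed the handle down in small steps. It took about 7 N as the cover went in and peaked at 9.4 N, then the resistance fell to nothing at about 100 mm above the desk. With my hand off it, the picture showed the handle staying locked and nearly level.
- **Release:** I pushed the lever down about 13 mm, which took at most 4.5 N, and the pliers sprang open.

**Last checks:** The last picture showed the handle open, the lever back at rest and the housing still against the stop. No check failed or disagreed.

**Not measured:** I judged the cover's depth only from the force curve and from its lower look in the picture. I did not look at the mug, tape roll and carton again, but the arm stayed clear of them.

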